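# Clamp a board module with the torque-limited vise lever

### The arm

A 7-joint arm with a two-finger parallel gripper is mounted at the origin on the work surface. World frame = base frame: x ahead of the robot, y to its left, z up, the work surface at z = 0. Lengths are in mm, angles in rad, forces in N, time in s.
With the tool pointing down it reaches from about 400 to 875 mm from the base axis. Payload 19.3 kg.
Tool frame: the origin (TCP) lies midway between the tips of the shut fingers; the grasp point (between the pads) lies 19 mm behind it; z points along the fingers, y is the direction in which the jaws open and shut (so a half turn about z gives the same grasp; the last joint's range is limited). The gripper opens to 85 mm and grips with 20 to 120 N. Pads are 22 mm wide; open, the fingers measure 114 mm over their backs; the gripper's body (76 mm by 85 mm) begins 54 mm behind the grasp point. The pads swing forward as they close: fully open they stand 13 mm farther back than shut.
Start: joints at [-1.182, 0.521, -0.036, 1.599, 0.021, 1.021, -0.113], TCP at [276.812, 560.348, 231.291] pointing down, gripper open.
Joint ranges: [-2.91, 2.91], [-0.3, 2.13], [-1.5, 1.42], [0.17, 2.43], [-1.26, 4.41], [0.16, 1.93], [-2.52, 2.52]. Speed limits (rad/s): [1.89, 1.89, 2.39, 2.39, 3.01, 3.01, 3.01].

### API

Orientations are given as a unit quaternion [x, y, z, w].
In Python, from bench import manip gives the robot as it stands. The module is installed in compiled form; this text tells all that it offers.
- The arm moves only by the tool servo_tool, never from a script. Its argument "rows" is a list of rows, each an object of numbers: "gripper": the closure in counts, from 0 (fully open) to 255 (shut); "x", "y", "z": the shift along the tool's x, y, z in mm; "turn": the turn about the tool's z in rad. A call has 1 to 12 rows; each row shifts and turns the commanded pose from where the row before left it, along the tool's axes as they then stand; what a row does not reach is not made up. A row lasts 1/8 s, in which the tool goes at most 62.5 mm and 10.7 degrees, less where a joint would pass 70% of its speed; a pose out of reach is approached as far as the arm can. A call is refused whole if a number of a shift passes 62.5 or a number of a turn 0.188, either way. A call with a gripper value outside its range is refused whole. The fingers move at their own pace and stop on an object; "squeeze" is the grip in N (left out, the last holds). Time passes only in rows, so rows that do not move let the fingers close. It gives the time, the measured TCP pose, the force and the opening at its end, in the units of the state.
- manip.sense(): the state, without advancing time (a new reading comes with each control period).
- manip.grab_frame(name): name is "scene" or "top"; returns a dict with "frame" (420x560x3 uint8, blue, green, red), "mtx" (3x3 intrinsics, pixels), "R" (3x3) and "t" (3): a world point X has camera coordinates R X + t. Camera axes: x right, y down, z forward; pixel columns grow to the right and rows downward; lengths in mm; the calibration is good to about 2 mm. A picture is of the moment at which its call begins. There is no depth.
- manip.finish_job(): hands the job in, once; it reports no verdict.
The state is a dict: "time_s": time; "q": joint angles; "joint_velocities": joint speeds; "joint_torque": joint torques, N m; "tcp_pos": TCP position; "ee_rot": TCP orientation; "force": force on the tool from outside, world axes, zero at the start; "torque": the same for the moment, N m; "opening": finger opening in mm.
Only numpy, scipy, OpenCV 4.12 (cv2) and the standard library are available. Lean on these libraries where they do the work, as an engineer would, in place of code of your own. Each camera call takes 0.05 s, during which the arm holds its last target. There are 200 camera calls.

### The job

Take the larger board module from the rack and stand it upright on the bed of the vise, between the two jaws and centred along them. Then swing the vise's lever to close the jaw on it until the lever's torque limiter clicks, stop there without pushing on, and let go, leaving the module clamped. Leave the small module in the rack.

Things in the scene. Friction and masses are not known exactly. Their poses are not given: they have to be found in the camera images.
- module_mid (a point): Centre (half-way up) of the larger board module: an upright slab, green board in an aluminium frame, 80 mm wide (its x), 10 mm thick (its y), 70 mm tall (its z), 0.1 to 0.2 kg. It starts standing in one of the rack's two slots, underside 8 mm above the table; slot walls reach 22 mm above the table. Both faces are alike, so a half turn about z does not matter.
- module: The same larger module; this origin is the centre of its underside, z up along its height.
- small_module: The smaller module, 50 mm wide (x), 10 mm thick (y), 55 mm tall; origin at the centre of its underside. It stands in the rack's other slot, 64 mm beside the larger one (across the thickness). Leave it.
- vise: The board vise, fixed; origin at table height below the middle of its bed. Body 110 mm (x) by 190 mm (y), flat bed 45 mm above the table. It clamps along its y. Two steel jaws, 90 mm long along x, stand 30 mm above the bed (tops 75 mm above the table). The rear jaw, on the +y side, is set differently each time: its face is 8 to 13 mm from the origin at +y. It does not move in use.
- vise_bed (a point): Point on the bed, 45 mm above the table, straight above the vise's origin; axes as the vise.
- jaw: The front (moving) jaw, rubber-faced; origin on the lower edge of its clamping face, middle of its length, at bed height; axes as the vise. The jaw is on the -y side of this point, the module goes on the +y side. The gap between the jaw faces starts at 15 to 25 mm. The jaw moves to +y as the lever turns, about 10 mm per radian, and stays where the lever leaves it (self-locking).
- lever_axis (a point): Point on the vertical turning axis of the lever, 97 mm above the table, level with the middle of the lever's knob, 72 mm from the vise's origin toward the vise's -y.
- lever_knob (a point): Middle of the lever's upright black knob: a cylinder 22 mm in diameter, from 76 to 118 mm above the table, on the end of a flat steel arm (top 76 mm above the table), 90 mm from the turning axis. This point's x points along the arm, away from the axis. Seen from above it swings counter-clockwise to close the jaw, some 0.6 to 1.9 rad from its start, depending on the gap.
- lever: The lever; origin on its turning axis 66 mm above the table, x along the arm. Pushed square to the arm at the knob it turns at 3 to 5 N; with the jaw on the module the force climbs over 0.2 rad to 8 to 10 N, then the limiter clicks: the lever gives way and the force drops toward 3 N. It yields 0.25 rad (20 mm at the knob), then bottoms; pushing on crushes the module. Let go, it springs back.
There are look-alikes about, which are no part of the job. Leave any blue look-alike of the module alone.

How it is judged (in metres and radians):
On the way, in this order (a step that is already met when the one before it is completed fails the run):
1. the larger module stands on the vise bed between the jaws, not yet clamped (z of module in the frame of vise_bed between -0.004 and 0.004 m and x of module in the frame of vise_bed between -0.012 and 0.012 m and y of module in the frame of vise_bed between -0.012 and 0.012 m and angle between module's own z axis and vertical below 0.35 rad and contact force between jaw and module below 15 N), for 0.1 s.
2. the jaw presses on the module as hard as the limiter's click gives (more than 38 N) (contact force between jaw and module above 38 N), for 0.2 s.
At the end, for the whole second after the job is handed in: The larger module is upright and square between the jaws (0.06 rad), its underside on the bed (4 mm), centred along the jaws (12 mm), at rest and pressed by the front jaw with over 37 N (the click leaves about 44 N); the small module is within 20 mm of its start (contact force between jaw and module above 37 N and z of module in the frame of vise_bed between -0.004 and 0.004 m and x of module in the frame of vise_bed between -0.012 and 0.012 m and angle between module's own z axis and vertical below 0.06 rad and angle between the y axis of module and the y axis of vise, either way round below 0.06 rad and linear speed of module below 0.01 m/s and linear speed of jaw below 0.005 m/s and distance of small_module from where it was at the start of the episode below 0.02 m); the robot touches nothing.
It fails at once if the module is crushed: the lever was pushed on after the click until the limiter bottomed (jaw force over 65 N) (contact force between jaw and module above 65 N).
It fails at once if the small module is knocked or taken from its slot (distance of small_module from where it was at the start of the episode above 0.03 m).
It also fails if it takes over 67 s, if anything falls off the work surface, if the arm or the gripper's body presses on something with over 40 N, if the wrist force passes 120 N, or if a joint passes its speed limit or range.

## Working session

There is one attempt and no reset: what is moved stays moved. The work goes in short steps, Python scripts to look and compute and a tool call to move; the robot and the scene stay as the last step left them, time stands still between calls to the robot, and variables do not carry over. Pictures are saved under pics/ and viewed, about 8 in all and at most 12, crops included, and the job is handed in when it is done.

Besides the shell and the picture viewer there is one more tool, called as name(argument=value, ...), one argument or row to a line, values as JSON. servo_tool: Moves the arm, as the interface text tells. Its arguments: {"type":"object","properties":{"rows":{"type":"array","items":{"type":"object","properties":{"gripper":{"type":"number"},"x":{"type":"number"},"y":{"type":"number"},"z":{"type":"number"},"turn":{"type":"number"}}}},"squeeze":{"type":"number"}},"required":["rows"]}

```bash
mkdir -p pics; python3 - <<'E'
from bench import manip
import cv2,numpy as np
s=manip.sense();print({k:np.round(s[k],3) for k in('time_s','tcp_pos','ee_rot','force','opening')})
for n in('scene','top'):
    f=manip.grab_frame(n);cv2.imwrite(f'pics/{n}0.png',f['frame']);np.savez(f'{n}.npz',**f);print(n,-f['R'].T@f['t'],np.round(f['R'],2).tolist(),f['mtx'].tolist())
E
```

```text
{'time_s': np.float64(0.0), 'tcp_pos': array([276.641, 560.079, 230.729]), 'ee_rot': array([ 0.227,  0.974, -0.001, -0.   ]), 'force': array([ 0.894,  0.337, -0.388]), 'opening': np.float64(85.106)}
scene [1033.77249582 -451.57828102  745.77602726] [[0.72, 0.69, -0.02], [0.45, -0.49, -0.75], [-0.53, 0.53, -0.66]] [[456.4947132992341, 0.0, 276.4936239210366], [0.0, 456.4947132992341, 213.4573119148233], [0.0, 0.0, 1.0]]
top [ 412.25867381   72.09087501 1075.06470438] [[-0.01, -1.0, -0.01], [-1.0, 0.01, -0.09], [0.09, 0.01, -1.0]] [[454.01264297323127, 0.0, 280.6068645264017], [0.0, 454.01264297323127, 206.03053834560689], [0.0, 0.0, 1.0]]
```

View pics/scene0.png

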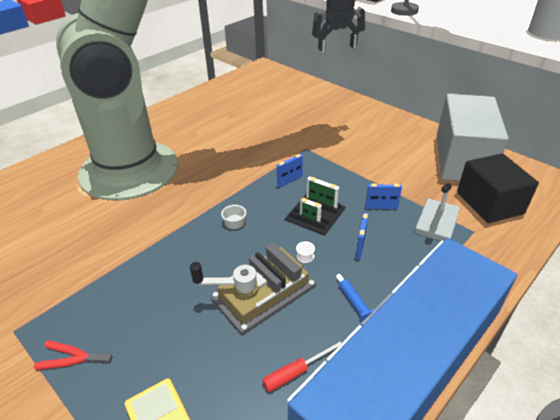

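View pics/top0.png

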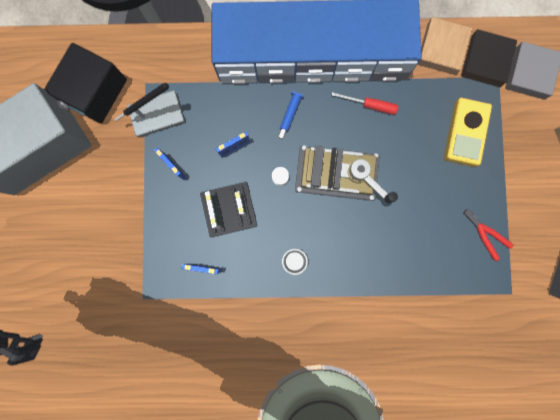

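The scene view shows the large green module at (322,192) and the small one at (311,210). In the top view the modules are at (211,209) and (240,203), the vise body is around (338,172), the lever axis is at (361,169) and the knob at (391,197). I'll enlarge the rack and vise.

```bash
python3 - <<'E'
import cv2,numpy as np
t=cv2.imread('pics/top0.png');s=cv2.imread('pics/scene0.png')
a=cv2.resize(t[135:245,190:290],None,fx=4,fy=4,interpolation=cv2.INTER_CUBIC)  # x0=190,y0=135
b=cv2.resize(t[135:210,290:405],None,fx=3.45,fy=3.45,interpolation=cv2.INTER_CUBIC)
c=np.zeros((440,797,3),np.uint8);c[:a.shape[0],:400]=a;c[:b.shape[0],400:400+b.shape[1]]=b[:, :397]
cv2.imwrite('pics/crop_top.png',c)
E
```

```text
(no output)
```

View pics/crop_top.png

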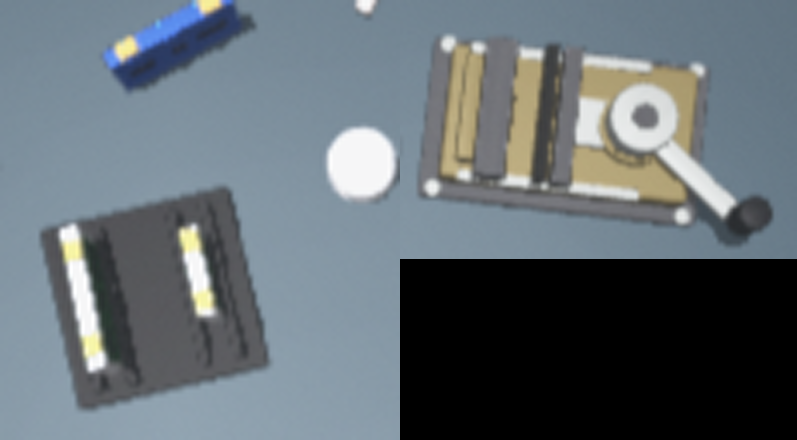

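```bash
cat > h.py <<'E'
import numpy as np,cv2
def ray(f,u,v,z):
    "pixel -> world point at height z"
    c=-f['R'].T@f['t'];d=f['R'].T@np.linalg.inv(f['mtx'])@[u,v,1.]
    return c+d*(z-c[2])/d[2]
def proj(f,X):
    p=f['mtx']@(f['R']@np.asarray(X,float)+f['t']);return p[:2]/p[2]
def edge(f,box,z,lo=185):
    "bright top edge in box -> centre, ends at height z"
    x0,y0,x1,y1=box;im=f['frame'][y0:y1,x0:x1].astype(int)
    m=((im[...,2]>lo)&(im[...,1]>lo-15)).astype(np.uint8)
    n,l,st,_=cv2.connectedComponentsWithStats(m);m=(l==1+st[1:,4].argmax()).astype(np.uint8)
    (cx,cy),(w,h),a=cv2.minAreaRect(cv2.findNonZero(m));b=cv2.boxPoints(((cx,cy),(w+1,h+1),a))+[x0,y0]
    i=1 if np.linalg.norm(b[0]-b[1])>np.linalg.norm(b[1]-b[2]) else 0
    e=[(b[i]+b[i-1])/2,(b[(i+1)%4]+b[(i+2)%4])/2]
    P=[ray(f,*p,z) for p in e];return (P[0]+P[1])/2,P[0],P[1],m.sum(),b
E
python3 - <<'E'
from h import *
t=np.load('top.npz');s=np.load('scene.npz');np.set_printoptions(precision=1,suppress=True)
for n,b,z in(('big',(200,185,222,235),78),('small',(230,185,248,220),63)):
    c,p,q,k,_=edge(t,b,z);print(n,c,p,q,'len',np.linalg.norm(p-q),np.degrees(np.arctan2(*(q-p)[1::-1])),k,'scenepx',proj(s,c))
X=lambda a,b:(290+(a-400+.5)/3.45-.5,135+(b+.5)/3.45-.5)
R=lambda a,b,z:ray(t,*X(a,b),z)
for n,a,b,z in(('boltTL',448,43,15),('TR',699,70,15),('BR',683,215,15),('BL',432,187,15),('rear face top',516,42,75),('rear face bot',503,178,75),('front grey top',580,50,75),('fr grey bot',569,184,75),('front black R top',561,47,75),('black R bot',548,182,75),('black L top',549,45,75),('black L bot',536,180,75),('hub',645,117,97),('knobtop',752,213,118)):
    P=R(a,b,z);print(n,P,'scenepx',proj(s,P))
E
```

```text
big [500.5 237.6  78. ] [499.4 243.4  78. ] [501.6 231.8  78. ] len 11.74172282856504 -79.03180866352616 158 scenepx [322.6 182.1]
small [515.9 175.9  63. ] [514.7 181.7  63. ] [517.1 170.2  63. ] len 11.721294704605702 -78.26479678177878 96 scenepx [310.4 202. ]
boltTL [650.   26.1  15. ] scenepx [311.5 282.7]
TR [ 628.4 -145.5   15. ] scenepx [243.3 328.3]
BR [ 528.6 -131.3   15. ] scenepx [214.8 295.2]
BL [550.4  38.8  15. ] scenepx [280.8 255.3]
rear face top [636.5 -15.4  75. ] scenepx [293.1 271.1]
rear face bot [547.7  -5.   75. ] scenepx [264.6 246. ]
front grey top [630.6 -56.7  75. ] scenepx [276.1 281.5]
fr grey bot [543.2 -47.3  75. ] scenepx [248.1 256. ]
front black R top [632.7 -44.4  75. ] scenepx [281.4 278.5]
black R bot [544.7 -33.9  75. ] scenepx [253.5 252.8]
black L top [634.2 -36.7  75. ] scenepx [284.7 276.6]
black L bot [546.1 -26.2  75. ] scenepx [256.7 251.1]
hub [582.2 -93.7  97. ] scenepx [243.7 271.5]
knobtop [ 517.9 -153.8  118. ] scenepx [195.6 264.1]
```

```bash
python3 - <<'E'
import cv2,numpy as np
s=cv2.imread('pics/scene0.png')
c=cv2.resize(s[165:335,180:340],None,fx=3.5,fy=3.5,interpolation=cv2.INTER_CUBIC)
cv2.imwrite('pics/crop_sc.png',c)
E
```

```text
(no output)
```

View pics/crop_sc.png

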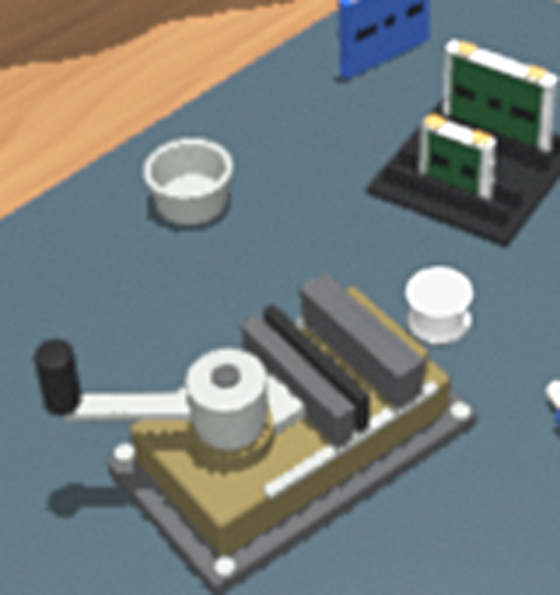

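The crop puts the module's top middle at (323,183) in the scene view, against 322.6,182.1 predicted from the top view. The hub is at (245,273) against 243.7,271.5, and the knob top at (196,265) against 195.6,264.1. So the two views agree.

Estimates so far:
- **Module:** (500.5, 237.6), yaw about +12°.
- **Vise:** yaw about -7.2°, origin about (591, -21.5).
- **Lever axis:** (582, -94), with the knob at 88 mm radius against 90 mm given.

I'll set out above the rack.

servo_tool(
  rows=[
    {"x": -38,"y": -21,"gripper": 120},
    {"x": -38,"y": -21},
    {"x": -38,"y": -21},
    {"x": -38,"y": -21},
    {"x": -38,"y": -21},
    {"x": -38,"y": -21},
    {"x": -38,"y": -21},
    {"x": -38,"y": -21},
    {"x": -38,"y": -21},
  ],
)

```text
schema error: expected keys gripper, x, y, z, turn
```

servo_tool(
  rows=[
    {"turn": -0.15},
    {"turn": -0.15},
    {"turn": -0.15},
    {"turn": -0.15},
    {"turn": -0.067},
    {},
  ],
)

```text
schema error: expected keys gripper, x, y, z, turn
```

```bash
cat >> h.py <<'E'
def state(m,tx=None,ty=None):
    "print pose; optionally the shift to world tx,ty in tool axes"
    from scipy.spatial.transform import Rotation as Ro
    s=m.sense();A=Ro.from_quat(s['ee_rot']).as_matrix();p=np.array(s['tcp_pos'])
    print('t',round(float(s['time_s']),2),'tcp',p.round(1),'ytool',round(float(np.degrees(np.arctan2(A[1,1],A[0,1]))),2),'tilt',A[:,2].round(3),'F',np.round(s['force'],1),'open',round(float(s['opening']),1),'q7',round(s['q'][6],2))
    if tx is not None: print('shift',(A.T@[tx-p[0],ty-p[1],0]).round(1))
E
python3 - <<'E'
from h import *
from bench import manip
state(manip,500.5,237.6)
t=manip.grab_frame('top')
x0,y0,x1,y1=200,185,222,235
im=t['frame'];cv2.imwrite('pics/t1.png',im)
# module direction from the first picture: line fit of the bright top
f=np.load('top.npz')
for n,(x0,y0,x1,y1),z in(('big',(200,185,222,235),78),('small',(230,185,248,220),63)):
    g=f['frame'][y0:y1,x0:x1].astype(int);v,u=np.nonzero((g[...,2]>170)&(g[...,1]>155))
    P=np.array([ray(f,a+x0,b+y0,z)[:2] for a,b in zip(u,v)])
    l=cv2.fitLine(P.astype(np.float32),cv2.DIST_HUBER,0,.01,.01).ravel();d=P@l[:2]
    print(n,np.degrees(np.arctan2(l[1],l[0])),np.ptp(d),P.mean(0),(P.min(0)+P.max(0))/2)
E
```

```text
t 0.1 tcp [276.7 560.1 230.8] ytool 63.72 tilt [-0.    -0.001 -1.   ] F [0.4 0.1 0.1] open 85.1 q7 -0.11
shift [-3.435e+02 -1.900e+02  2.000e-01]
big 11.412435 81.04259498167386 [500.71872587 237.66574075] [500.57996286 237.8933635 ]
small 12.610151 50.95264974740053 [515.4303558  175.77788627] [516.54705721 175.23557425]
```

servo_tool(
  rows=[
    {"x": -38,"y": -21,"z": 0,"turn": 0,"gripper": 120},
    {"x": -38,"y": -21,"z": 0,"turn": 0,"gripper": 120},
    {"x": -38,"y": -21,"z": 0,"turn": 0,"gripper": 120},
    {"x": -38,"y": -21,"z": 0,"turn": 0,"gripper": 120},
    {"x": -38,"y": -21,"z": 0,"turn": 0,"gripper": 120},
    {"x": -38,"y": -21,"z": 0,"turn": 0,"gripper": 120},
    {"x": -38,"y": -21,"z": 0,"turn": 0,"gripper": 120},
    {"x": -38,"y": -21,"z": 0,"turn": 0,"gripper": 120},
    {"x": -38,"y": -21,"z": 0,"turn": 0,"gripper": 120},
  ],
)

```text
time_s: 1.27
tcp_pos: [500.3, 238.2, 231.2]
ee_rot: [0.227, 0.974, -0.0, -0.0]
force: [-0.1, 0.6, -0.4]
opening: 44.9
```

servo_tool(
  rows=[
    {"x": 0,"y": 0,"z": 20,"turn": -0.15,"gripper": 120},
    {"x": 0,"y": 0,"z": 20,"turn": -0.15,"gripper": 120},
    {"x": 0,"y": 0,"z": 10,"turn": -0.15,"gripper": 120},
    {"x": 0,"y": 0,"z": 0,"turn": -0.15,"gripper": 120},
    {"x": 0,"y": 0,"z": 0,"turn": -0.065,"gripper": 120},
    {"x": 0,"y": 0,"z": 0,"turn": 0,"gripper": 120},
  ],
)

```text
time_s: 2.02
tcp_pos: [499.7, 239.3, 181.1]
ee_rot: [-0.103, 0.995, -0.0, -0.0]
force: [-0.5, -1.4, 0.5]
opening: 45.4
```

```bash
python3 - <<'E'
from h import *
from bench import manip
state(manip,500.6,237.8)
E
```

```text
t 2.02 tcp [499.7 239.3 181.1] ytool 101.77 tilt [-0. -0. -1.] F [-0.5 -1.4  0.5] open 45.4 q7 1.15
shift [-0.6 -1.6 -0. ]
```

servo_tool(
  rows=[
    {"x": -0.6,"y": -1.6,"z": 30,"turn": 0,"gripper": 120},
    {"x": 0,"y": 0,"z": 30,"turn": 0,"gripper": 120},
    {"x": 0,"y": 0,"z": 30,"turn": 0,"gripper": 120},
    {"x": 0,"y": 0,"z": 30,"turn": 0,"gripper": 120},
    {"x": 0,"y": 0,"z": 16,"turn": 0,"gripper": 120},
    {"x": 0,"y": 0,"z": 0,"turn": 0,"gripper": 120},
  ],
)

```text
time_s: 2.78
tcp_pos: [500.2, 237.8, 44.7]
ee_rot: [-0.103, 0.995, -0.0, -0.001]
force: [0.2, -0.6, 0.4]
opening: 45.2
```

servo_tool(
  rows=[
    {"x": 0,"y": 0,"z": 0,"turn": 0,"gripper": 255},
    {"x": 0,"y": 0,"z": 0,"turn": 0,"gripper": 255},
    {"x": 0,"y": 0,"z": 0,"turn": 0,"gripper": 255},
    {"x": 0,"y": 0,"z": 0,"turn": 0,"gripper": 255},
    {"x": 0,"y": 0,"z": 0,"turn": 0,"gripper": 255},
  ],
  squeeze=40,
)

```text
time_s: 3.4
tcp_pos: [501.2, 238.2, 46.3]
ee_rot: [-0.103, 0.995, 0.0, 0.001]
force: [-1.1, -0.3, 7.4]
opening: 9.3
```

```bash
python3 - <<'E'
from h import *
from bench import manip
state(manip,500.6,237.8)
a=manip.grab_frame('top')['frame'][150:260,180:300];b=manip.grab_frame('scene')['frame'][120:250,260:400]
c=np.zeros((520,800,3),np.uint8);A=cv2.resize(a,None,fx=3,fy=3);B=cv2.resize(b,None,fx=3,fy=3);c[:A.shape[0],:A.shape[1]]=A;c[:B.shape[0],370:370+B.shape[1]]=B;cv2.imwrite('pics/grasp.png',c)
E
```

```text
t 3.4 tcp [501.2 238.2  46.3] ytool 101.8 tilt [ 0.001  0.001 -1.   ] F [-1.1 -0.3  7.4] open 9.3 q7 1.12
shift [ 0.6 -0.3 -0. ]
```

View pics/grasp.png

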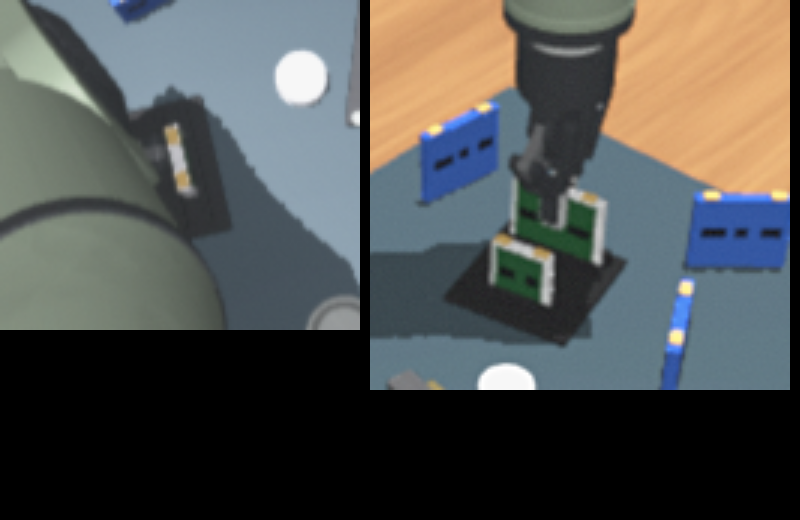

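The top view shows the fingers on the large module; the scene view shows it held mid-width, with the small module untouched. I'll lift it and carry it to above the vise.

servo_tool(
  rows=[
    {"x": 0,"y": 0,"z": -15,"turn": 0,"gripper": 255},
    {"x": 0,"y": 0,"z": -30,"turn": 0,"gripper": 255},
    {"x": 0,"y": 0,"z": -35,"turn": 0,"gripper": 255},
    {"x": 0,"y": 0,"z": -30,"turn": 0,"gripper": 255},
  ],
)

```text
time_s: 4.0
tcp_pos: [500.8, 238.0, 157.8]
ee_rot: [-0.103, 0.995, 0.0, 0.001]
force: [0.2, 0.3, -1.7]
opening: 9.5
```

servo_tool(
  rows=[
    {"x": -3,"y": -20,"z": 0,"turn": 0,"gripper": 255},
    {"x": -4.4,"y": -34,"z": 0,"turn": 0,"gripper": 255},
    {"x": -5,"y": -39,"z": 0,"turn": 0,"gripper": 255},
    {"x": -5,"y": -39,"z": 0,"turn": 0,"gripper": 255},
    {"x": -5,"y": -39,"z": 0,"turn": 0,"gripper": 255},
    {"x": -5,"y": -39,"z": 0,"turn": 0,"gripper": 255},
    {"x": -4.5,"y": -37,"z": 0,"turn": 0,"gripper": 255},
    {"x": -3,"y": -25,"z": 0,"turn": 0,"gripper": 255},
    {"x": 0,"y": 0,"z": 0,"turn": 0.12,"gripper": 255},
    {"x": 0,"y": 0,"z": 0,"turn": 0.12,"gripper": 255},
    {"x": 0,"y": 0,"z": 0,"turn": 0.092,"gripper": 255},
    {"x": 0,"y": 0,"z": 0,"turn": 0,"gripper": 255},
  ],
)

```text
time_s: 5.5
tcp_pos: [590.1, -21.9, 155.1]
ee_rot: [0.063, 0.998, -0.0, -0.0]
force: [-0.2, -0.3, -0.4]
opening: 9.3
```

```bash
python3 - <<'E'
from h import *
from bench import manip
state(manip,591,-21.5)
t=manip.grab_frame('top');s=manip.grab_frame('scene');np.savez('top2.npz',**t);np.savez('scene2.npz',**s)
a=t['frame'][120:215,255:375];b=s['frame'][185:325,200:330]
A=cv2.resize(a,None,fx=3.3,fy=3.3,interpolation=2);B=cv2.resize(b,None,fx=3,fy=3,interpolation=2)
c=np.zeros((430,800,3),np.uint8);c[:A.shape[0],:A.shape[1]]=A;c[:B.shape[0],400:400+B.shape[1]]=B;cv2.imwrite('pics/above.png',c)
E
```

```text
t 5.5 tcp [590.1 -21.9 155.1] ytool 82.79 tilt [-0.001 -0.    -1.   ] F [-0.2 -0.3 -0.4] open 9.3 q7 1.38
shift [-0.9  0.5 -0. ]
```

View pics/above.png

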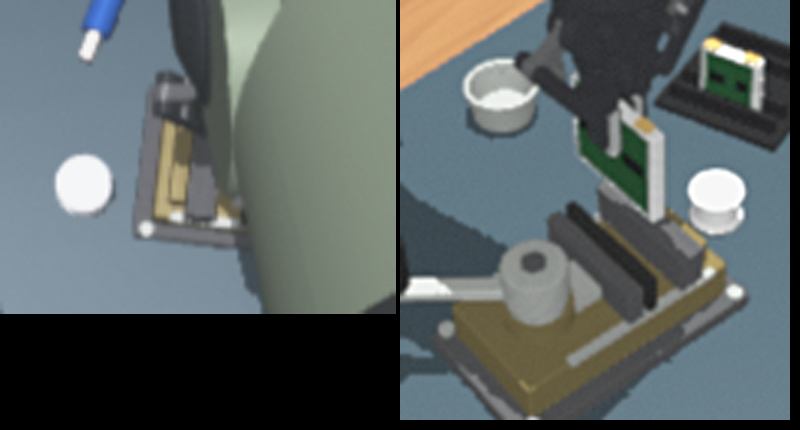

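```bash
python3 - <<'E'
from h import *
np.set_printoptions(precision=1,suppress=True)
s=np.load('scene2.npz')
print('corner pred',proj(s,[629.2,-31.9,117]),'obs 285 257.3')
X=np.array([.992,-.125,0]);Y=np.array([.125,.992,0]);O=np.array([591,-21.5,75])
for n,u,v in(('rear a',266.3,247.9),('rear b',293.4,273),('rub a',258.6,252.7),('rub b',285.7,278.4)):
    P=ray(s,u,v,75);print(n,P,'vise xy',(P-O)@X,(P-O)@Y)
E
```

```text
corner pred [284.3 259. ] obs 285 257.3
rear a [554.1  -6.4  75. ] vise xy -38.532510291239056 10.31685712992619
rear b [640.3 -18.6  75. ] vise xy 48.505044833082906 8.98567839595665
rub a [552.1 -26.6  75. ] vise xy -37.90132381317207 -9.935017557181926
rub b [638.6 -38.7  75. ] vise xy 49.40018744476176 -11.085128357397057
```

Corner prediction is within 2 px of where it appears, and the module hangs upright over the gap. The gap measures about 20 mm, with its middle at y ≈ -0.5 in the vise frame. Lowering now.

servo_tool(
  rows=[
    {"x": -2.3,"y": 0.1,"z": 20,"turn": 0,"gripper": 255},
    {"x": 0,"y": 0,"z": 15,"turn": 0,"gripper": 255},
    {"x": 0,"y": 0,"z": 12,"turn": 0,"gripper": 255},
    {"x": 0,"y": 0,"z": 8,"turn": 0,"gripper": 255},
    {"x": 0,"y": 0,"z": 6,"turn": 0,"gripper": 255},
    {"x": 0,"y": 0,"z": 5,"turn": 0,"gripper": 255},
    {"x": 0,"y": 0,"z": 0,"turn": 0,"gripper": 255},
  ],
)

```text
time_s: 6.48
tcp_pos: [592.7, -21.3, 89.1]
ee_rot: [0.063, 0.998, -0.0, -0.0]
force: [0.2, 0.9, -1.9]
opening: 9.6
```

servo_tool(
  rows=[
    {"x": 0,"y": 0,"z": 2,"turn": 0,"gripper": 255},
    {"x": 0,"y": 0,"z": 2,"turn": 0,"gripper": 255},
    {"x": 0,"y": 0,"z": 0,"turn": 0,"gripper": 255},
  ],
)

```text
time_s: 6.85
tcp_pos: [592.7, -21.3, 85.2]
ee_rot: [0.063, 0.998, -0.0, -0.0]
force: [-0.9, 1.3, -1.0]
opening: 9.7
```

servo_tool(
  rows=[
    {"x": 0,"y": 0,"z": 1,"turn": 0,"gripper": 255},
    {"x": 0,"y": 0,"z": 1,"turn": 0,"gripper": 255},
    {"x": 0,"y": 0,"z": 0,"turn": 0,"gripper": 255},
  ],
)

```text
time_s: 7.22
tcp_pos: [592.8, -21.4, 83.4]
ee_rot: [0.063, 0.998, -0.0, 0.0]
force: [-0.0, 1.2, 2.1]
opening: 9.3
```

servo_tool(
  rows=[
    {"x": 0,"y": 0,"z": 0.7,"turn": 0,"gripper": 255},
    {"x": 0,"y": 0,"z": 0,"turn": 0,"gripper": 255},
  ],
)

```text
time_s: 7.48
tcp_pos: [592.8, -21.3, 83.3]
ee_rot: [0.063, 0.998, 0.0, 0.0]
force: [-6.6, 0.4, 14.6]
opening: 9.5
```

Contact with the bed at TCP z 83.3, exactly as predicted. Releasing.

servo_tool(
  rows=[
    {"x": 0,"y": 0,"z": -0.5,"turn": 0,"gripper": 255},
    {"x": 0,"y": 0,"z": 0,"turn": 0,"gripper": 215},
    {"x": 0,"y": 0,"z": 0,"turn": 0,"gripper": 190},
    {"x": 0,"y": 0,"z": 0,"turn": 0,"gripper": 150},
    {"x": 0,"y": 0,"z": 0,"turn": 0,"gripper": 150},
  ],
)

```text
time_s: 8.1
tcp_pos: [592.8, -21.3, 83.0]
ee_rot: [0.063, 0.998, -0.0, -0.0]
force: [0.4, -0.4, -0.6]
opening: 35.2
```

servo_tool(
  rows=[
    {"x": 0,"y": 0,"z": -15,"turn": 0,"gripper": 150},
    {"x": 0,"y": 0,"z": -25,"turn": 0,"gripper": 150},
    {"x": 0,"y": 0,"z": -30,"turn": 0,"gripper": 150},
    {"x": 0,"y": 0,"z": -20,"turn": 0,"gripper": 150},
    {"x": 0,"y": 0,"z": 0,"turn": 0,"gripper": 150},
  ],
)

```text
time_s: 8.72
tcp_pos: [593.6, -21.4, 175.4]
ee_rot: [0.063, 0.998, 0.0, 0.002]
force: [0.4, -0.4, -0.1]
opening: 35.2
```

servo_tool(
  rows=[
    {"x": 11.7,"y": -28.2,"z": 0,"turn": 0,"gripper": 150},
    {"x": 11.7,"y": -28.2,"z": 0,"turn": 0,"gripper": 150},
    {"x": 11.7,"y": -28.2,"z": 0,"turn": 0,"gripper": 150},
    {"x": 11.7,"y": -28.2,"z": 0,"turn": 0,"gripper": 150},
    {"x": 11.7,"y": -28.2,"z": 0,"turn": 0,"gripper": 150},
  ],
)

```text
time_s: 9.35
tcp_pos: [516.2, -154.6, 172.9]
ee_rot: [0.063, 0.998, 0.0, -0.0]
force: [1.0, -0.2, 0.0]
opening: 35.0
```

servo_tool(
  rows=[
    {"x": 0,"y": 0,"z": 0,"turn": 0.18,"gripper": 150},
    {"x": 0,"y": 0,"z": 0,"turn": 0.18,"gripper": 150},
    {"x": 0,"y": 0,"z": 0,"turn": 0.18,"gripper": 150},
    {"x": 0,"y": 0,"z": 0,"turn": 0.18,"gripper": 150},
    {"x": 0,"y": 0,"z": 0,"turn": 0.18,"gripper": 150},
    {"x": 0,"y": 0,"z": 0,"turn": 0.18,"gripper": 150},
    {"x": 0,"y": 0,"z": 0,"turn": 0.18,"gripper": 150},
    {"x": 0,"y": 0,"z": 0,"turn": 0.18,"gripper": 150},
    {"x": 0,"y": 0,"z": 0,"turn": 0.18,"gripper": 150},
    {"x": 0,"y": 0,"z": 0,"turn": 0.18,"gripper": 150},
    {"x": 0,"y": 0,"z": 0,"turn": 0.18,"gripper": 150},
    {"x": 0,"y": 0,"z": 0,"turn": 0.18,"gripper": 150},
  ],
)

```text
time_s: 10.85
tcp_pos: [516.8, -153.7, 172.9]
ee_rot: [0.911, 0.412, -0.0, -0.0]
force: [0.6, -0.7, -0.1]
opening: 35.0
```

servo_tool(
  rows=[
    {"x": 0,"y": 0,"z": 0,"turn": 0.105,"gripper": 150},
    {"x": 0,"y": 0,"z": 0,"turn": 0,"gripper": 150},
  ],
)

```text
time_s: 11.1
tcp_pos: [516.9, -153.6, 172.8]
ee_rot: [0.93, 0.367, -0.0, -0.0]
force: [0.4, 0.7, 0.5]
opening: 35.2
```

```bash
python3 - <<'E'
from h import *
from bench import manip
state(manip,517.9,-153.8)
t=manip.grab_frame('top');s=manip.grab_frame('scene');np.savez('top3.npz',**t);np.savez('scene3.npz',**s)
a=t['frame'][125:220,285:405];b=s['frame'][195:325,170:330]
A=cv2.resize(a,None,fx=3.3,fy=3.3,interpolation=2);B=cv2.resize(b,None,fx=2.5,fy=2.5,interpolation=2)
c=np.zeros((330,800,3),np.uint8);c[:A.shape[0],:A.shape[1]]=A;c[:B.shape[0],400:400+B.shape[1]]=B;cv2.imwrite('pics/knob.png',c)
E
```

```text
t 11.1 tcp [ 516.9 -153.6  172.8] ytool -46.93 tilt [-0.001 -0.    -1.   ] F [0.4 0.7 0.5] open 35.2 q7 -0.25
shift [ 0.6  0.8 -0. ]
```

View pics/knob.png

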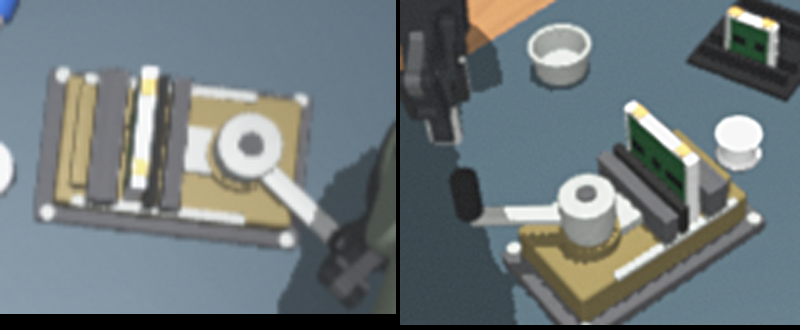

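The module stands upright between the jaws: its top edge runs (330.5,145.6) to (326.5,182.6) in top-view pixels. The knob is unmoved, with the gripper above it. I'll check the module numerically and then lower around the knob.

```bash
python3 - <<'E'
from h import *
t=np.load('top3.npz')
X=np.array([.992,-.125,0]);Y=np.array([.125,.992,0]);O=np.array([591,-21.5,115])
P=[ray(t,330.5-.3,145.6-.3,115),ray(t,326.5-.3,182.6-.3,115)];print(P,np.linalg.norm(P[0]-P[1]));c=sum(P)/2-O;print('module vise xy',c@X,c@Y)
E
```

```text
[array([630.6139342, -26.8444476, 115.       ]), array([550.573471  , -16.39790237, 115.        ])] 80.71930411474709
module vise xy -0.3879001493701619 -0.17099275992054663
```

servo_tool(
  rows=[
    {"x": 0.5,"y": 0.8,"z": 25,"turn": 0,"gripper": 150},
    {"x": 0,"y": 0,"z": 20,"turn": 0,"gripper": 150},
    {"x": 0,"y": 0,"z": 15,"turn": 0,"gripper": 150},
    {"x": 0,"y": 0,"z": 15,"turn": 0,"gripper": 150},
    {"x": 0,"y": 0,"z": 13,"turn": 0,"gripper": 150},
    {"x": 0,"y": 0,"z": 0,"turn": 0,"gripper": 150},
  ],
)

```text
time_s: 11.95
tcp_pos: [517.6, -154.1, 84.4]
ee_rot: [0.93, 0.367, -0.001, -0.0]
force: [0.3, -0.2, 1.0]
opening: 34.9
```

Module is centred: x -0.4 and y -0.2 mm in the vise frame. Swinging the lever.

servo_tool(
  rows=[
    {"x": 0.3,"y": 7.1,"z": 0,"turn": -0.08,"gripper": 150},
    {"x": 0.3,"y": 7.1,"z": 0,"turn": -0.08,"gripper": 150},
    {"x": 0.3,"y": 7.1,"z": 0,"turn": -0.08,"gripper": 150},
    {"x": 0.3,"y": 7.1,"z": 0,"turn": -0.08,"gripper": 150},
  ],
)

```text
time_s: 12.45
tcp_pos: [540.0, -171.1, 85.4]
ee_rot: [0.859, 0.511, -0.0, -0.001]
force: [-4.6, 2.8, -0.3]
opening: 34.9
```

```bash
cat >> h.py <<'E'
def lev(m):
    "swing angle of the tool about the lever axis, radius, tangential/radial force"
    s=m.sense();d=np.array(s['tcp_pos'])[:2]-[582.2,-93.7];r=np.hypot(*d);u=d/r;F=np.array(s['force'])
    print('t',round(float(s['time_s']),2),'ang',round(float(np.arctan2(d[1],d[0])),3),'r',r.round(1),'Ft',round(float(-F[0]*u[1]+F[1]*u[0]),1),'Fr',round(float(F[:2]@u),1),'Fz',F[2].round(1))
E
python3 -c "
from h import *
from bench import manip
lev(manip);state(manip)"
```

```text
t 12.45 ang -2.07 r 88.2 Ft -5.3 Fr -0.3 Fz -0.3
t 12.45 tcp [ 540.  -171.1   85.4] ytool -28.49 tilt [-0.001  0.001 -1.   ] F [-4.6  2.8 -0.3] open 34.9 q7 0.08
```

servo_tool(
  rows=[
    {"x": 0.3,"y": 7.1,"z": 0,"turn": -0.08,"gripper": 150},
    {"x": 0.3,"y": 7.1,"z": 0,"turn": -0.08,"gripper": 150},
    {"x": 0.3,"y": 7.1,"z": 0,"turn": -0.08,"gripper": 150},
    {"x": 0.3,"y": 7.1,"z": 0,"turn": -0.08,"gripper": 150},
  ],
)

```text
time_s: 12.95
tcp_pos: [566.5, -180.9, 85.4]
ee_rot: [0.767, 0.642, -0.001, -0.001]
force: [-4.9, 1.1, 0.6]
opening: 35.3
```

```bash
python3 -c "
from h import *
from bench import manip
lev(manip)"
```

```text
t 12.95 ang -1.749 r 88.6 Ft -5.0 Fr -0.2 Fz 0.6
```

servo_tool(
  rows=[
    {"x": 0.3,"y": 7.1,"z": 0,"turn": -0.08,"gripper": 150},
    {"x": 0.3,"y": 7.1,"z": 0,"turn": -0.08,"gripper": 150},
  ],
)

```text
time_s: 13.2
tcp_pos: [580.6, -182.5, 85.4]
ee_rot: [0.713, 0.701, -0.001, -0.0]
force: [-6.2, -0.9, -0.2]
opening: 34.9
```

servo_tool(
  rows=[
    {"x": 0.1,"y": 3.6,"z": 0,"turn": -0.04,"gripper": 150},
    {"x": 0.1,"y": 3.6,"z": 0,"turn": -0.04,"gripper": 150},
  ],
)

```text
time_s: 13.45
tcp_pos: [587.8, -182.6, 85.4]
ee_rot: [0.685, 0.728, -0.001, -0.0]
force: [-5.7, -1.6, 1.3]
opening: 35.1
```

```bash
python3 -c "
from h import *
from bench import manip
lev(manip)"
```

```text
t 13.45 ang -1.508 r 89.0 Ft -5.7 Fr 1.3 Fz 1.3
```

servo_tool(
  rows=[
    {"x": 0.1,"y": 3.6,"z": 0,"turn": -0.04,"gripper": 150},
  ],
)

```text
time_s: 13.58
tcp_pos: [591.4, -182.3, 85.4]
ee_rot: [0.671, 0.742, -0.001, -0.0]
force: [-6.2, -2.6, 1.4]
opening: 35.2
```

servo_tool(
  rows=[
    {"x": 0.1,"y": 3.6,"z": 0,"turn": -0.04,"gripper": 150},
  ],
)

```text
time_s: 13.7
tcp_pos: [595.0, -181.9, 85.4]
ee_rot: [0.656, 0.755, -0.001, -0.0]
force: [-4.6, -2.6, 1.6]
opening: 34.9
```

servo_tool(
  rows=[
    {"x": 0.1,"y": 3.6,"z": 0,"turn": -0.04,"gripper": 150},
  ],
)

```text
time_s: 13.82
tcp_pos: [598.5, -181.4, 85.4]
ee_rot: [0.641, 0.768, -0.001, -0.0]
force: [-5.3, -3.3, 1.6]
opening: 35.2
```

servo_tool(
  rows=[
    {"x": 0.1,"y": 3.6,"z": 0,"turn": -0.04,"gripper": 150},
  ],
)

```text
time_s: 13.95
tcp_pos: [602.1, -180.8, 85.5]
ee_rot: [0.625, 0.78, -0.001, -0.0]
force: [-5.8, -3.1, 1.7]
opening: 34.9
```

servo_tool(
  rows=[
    {"x": 0.1,"y": 3.6,"z": 0,"turn": -0.04,"gripper": 150},
  ],
)

```text
time_s: 14.08
tcp_pos: [605.5, -180.0, 85.5]
ee_rot: [0.609, 0.793, -0.001, 0.0]
force: [-5.5, -4.0, 0.8]
opening: 35.1
```

```bash
python3 -c "
from h import *
from bench import manip
lev(manip)"
```

```text
t 14.07 ang -1.307 r 89.4 Ft -6.4 Fr 2.5 Fz 0.8
```

servo_tool(
  rows=[
    {"x": 0.3,"y": 3.6,"z": 0,"turn": -0.04,"gripper": 150},
  ],
)

```text
time_s: 14.2
tcp_pos: [608.8, -179.0, 85.4]
ee_rot: [0.594, 0.805, -0.001, -0.0]
force: [-5.9, -5.0, 2.2]
opening: 35.1
```

servo_tool(
  rows=[
    {"x": 0.3,"y": 3.6,"z": 0,"turn": -0.04,"gripper": 150},
  ],
)

```text
time_s: 14.32
tcp_pos: [612.1, -177.9, 85.5]
ee_rot: [0.577, 0.816, -0.001, 0.0]
force: [-7.1, -6.9, 2.9]
opening: 35.4
```

```bash
python3 -c "
from h import *
from bench import manip
lev(manip)"
```

```text
t 14.32 ang -1.23 r 89.4 Ft -9.0 Fr 4.1 Fz 2.9
```

Force is climbing and Ft is now 9 N, so I'll take smaller steps.

servo_tool(
  rows=[
    {"x": 0.1,"y": 2,"z": 0,"turn": -0.022,"gripper": 150},
  ],
)

```text
time_s: 14.45
tcp_pos: [613.9, -177.3, 85.5]
ee_rot: [0.569, 0.823, -0.001, 0.0]
force: [-6.5, -7.0, 2.8]
opening: 35.2
```

```bash
python3 -c "
from h import *
from bench import manip
lev(manip)"
```

```text
t 14.45 ang -1.209 r 89.4 Ft -8.6 Fr 4.3 Fz 2.8
```

servo_tool(
  rows=[
    {"x": 0.1,"y": 2,"z": 0,"turn": -0.022,"gripper": 150},
  ],
)

```text
time_s: 14.58
tcp_pos: [615.5, -176.7, 85.5]
ee_rot: [0.56, 0.829, -0.001, -0.0]
force: [-6.3, -8.1, 2.7]
opening: 35.5
```

```bash
python3 -c "
from h import *
from bench import manip
lev(manip)"
```

```text
t 14.57 ang -1.189 r 89.4 Ft -8.8 Fr 5.2 Fz 2.7
```

servo_tool(
  rows=[
    {"x": 0.1,"y": 2,"z": 0,"turn": -0.022,"gripper": 150},
  ],
)

```text
time_s: 14.7
tcp_pos: [617.3, -176.0, 85.5]
ee_rot: [0.551, 0.835, -0.001, -0.0]
force: [-6.4, -8.1, 2.1]
opening: 35.1
```

```bash
python3 -c "
from h import *
from bench import manip
lev(manip)"
```

```text
t 14.7 ang -1.168 r 89.5 Ft -9.1 Fr 4.9 Fz 2.1
```

servo_tool(
  rows=[
    {"x": 0.1,"y": 2,"z": 0,"turn": -0.022,"gripper": 150},
  ],
)

```text
time_s: 14.82
tcp_pos: [619.1, -175.2, 85.5]
ee_rot: [0.541, 0.841, -0.001, -0.0]
force: [-7.4, -8.5, 3.7]
opening: 35.1
```

```bash
python3 -c "
from h import *
from bench import manip
lev(manip)"
```

```text
t 14.82 ang -1.146 r 89.5 Ft -10.2 Fr 4.7 Fz 3.7
```

servo_tool(
  rows=[
    {"x": 0.1,"y": 1.5,"z": 0,"turn": -0.017,"gripper": 150},
  ],
)

```text
time_s: 14.95
tcp_pos: [620.4, -174.6, 85.5]
ee_rot: [0.534, 0.845, -0.001, 0.0]
force: [-7.2, -10.0, 3.1]
opening: 35.1
```

```bash
python3 -c "
from h import *
from bench import manip
lev(manip)"
```

```text
t 14.95 ang -1.13 r 89.5 Ft -10.7 Fr 5.9 Fz 3.1
```

servo_tool(
  rows=[
    {"x": 0.1,"y": 1.5,"z": 0,"turn": -0.017,"gripper": 150},
  ],
)

```text
time_s: 15.08
tcp_pos: [621.7, -174.0, 85.5]
ee_rot: [0.527, 0.85, -0.001, 0.0]
force: [-7.2, -9.3, 2.6]
opening: 35.3
```

```bash
python3 -c "
from h import *
from bench import manip
lev(manip)"
```

```text
t 15.07 ang -1.114 r 89.5 Ft -10.5 Fr 5.1 Fz 2.6
```

servo_tool(
  rows=[
    {"x": 0.1,"y": 1.5,"z": 0,"turn": -0.017,"gripper": 150},
  ],
)

```text
time_s: 15.2
tcp_pos: [623.0, -173.3, 85.5]
ee_rot: [0.52, 0.854, -0.001, 0.0]
force: [-8.1, -9.4, 2.6]
opening: 35.1
```

```bash
python3 -c "
from h import *
from bench import manip
lev(manip)"
```

```text
t 15.2 ang -1.097 r 89.5 Ft -11.6 Fr 4.7 Fz 2.6
```

servo_tool(
  rows=[
    {"x": 0.1,"y": 1.5,"z": 0,"turn": -0.017,"gripper": 150},
  ],
)

```text
time_s: 15.32
tcp_pos: [624.4, -172.6, 85.5]
ee_rot: [0.513, 0.859, -0.001, 0.0]
force: [-6.9, -9.8, 3.7]
opening: 35.3
```

```bash
python3 -c "
from h import *
from bench import manip
lev(manip)"
```

```text
t 15.32 ang -1.08 r 89.5 Ft -10.7 Fr 5.4 Fz 3.7
```

servo_tool(
  rows=[
    {"x": 0.1,"y": 1.5,"z": 0,"turn": -0.017,"gripper": 150},
  ],
)

```text
time_s: 15.45
tcp_pos: [625.8, -171.9, 85.6]
ee_rot: [0.505, 0.863, -0.001, 0.0]
force: [-5.5, -10.1, 3.9]
opening: 35.3
```

```bash
python3 -c "
from h import *
from bench import manip
lev(manip);state(manip)"
```

```text
t 15.45 ang -1.062 r 89.5 Ft -9.8 Fr 6.2 Fz 3.9
t 15.45 tcp [ 625.8 -171.9   85.6] ytool 29.3 tilt [-0.001 -0.003 -1.   ] F [ -5.5 -10.1   3.9] open 35.3 q7 0.8
```

servo_tool(
  rows=[
    {"x": 0,"y": 0,"z": 0,"turn": 0,"gripper": 150},
  ],
)

```text
time_s: 15.58
tcp_pos: [625.9, -171.8, 85.6]
ee_rot: [0.505, 0.863, -0.001, 0.0]
force: [-6.2, -10.2, 1.7]
opening: 35.2
```

```bash
python3 -c "
from h import *
from bench import manip
lev(manip)"
```

```text
t 15.57 ang -1.061 r 89.5 Ft -10.4 Fr 5.9 Fz 1.7
```

servo_tool(
  rows=[
    {"x": 0.1,"y": 1.2,"z": 0,"turn": -0.013,"gripper": 150},
  ],
)

```text
time_s: 15.7
tcp_pos: [626.8, -171.3, 85.7]
ee_rot: [0.5, 0.866, -0.001, 0.0]
force: [-6.2, -10.6, 2.3]
opening: 35.5
```

```bash
python3 -c "
from h import *
from bench import manip
lev(manip)"
```

```text
t 15.7 ang -1.049 r 89.5 Ft -10.6 Fr 6.1 Fz 2.3
```

servo_tool(
  rows=[
    {"x": -0.5,"y": 1.2,"z": 0,"turn": -0.013,"gripper": 150},
  ],
)

```text
time_s: 15.82
tcp_pos: [628.1, -170.7, 85.6]
ee_rot: [0.494, 0.869, -0.001, 0.0]
force: [-6.2, -8.2, 2.3]
opening: 34.9
```

```bash
python3 -c "
from h import *
from bench import manip
lev(manip)"
```

```text
t 15.82 ang -1.034 r 89.7 Ft -9.5 Fr 3.9 Fz 2.3
```

servo_tool(
  rows=[
    {"x": -0.3,"y": 1.2,"z": 0,"turn": -0.013,"gripper": 150},
  ],
)

```text
time_s: 15.95
tcp_pos: [629.3, -170.1, 85.5]
ee_rot: [0.488, 0.873, -0.001, 0.0]
force: [-5.3, -6.8, 2.2]
opening: 35.4
```

```bash
python3 -c "
from h import *
from bench import manip
lev(manip)"
```

```text
t 15.95 ang -1.018 r 89.7 Ft -8.1 Fr 3.0 Fz 2.2
```

servo_tool(
  rows=[
    {"x": 0,"y": 1.2,"z": 0,"turn": -0.013,"gripper": 150},
  ],
)

```text
time_s: 16.08
tcp_pos: [630.4, -169.4, 85.6]
ee_rot: [0.483, 0.876, -0.001, 0.0]
force: [-4.7, -7.5, 2.2]
opening: 35.0
```

```bash
python3 -c "
from h import *
from bench import manip
lev(manip)"
```

```text
t 16.07 ang -1.004 r 89.8 Ft -8.0 Fr 3.8 Fz 2.2
```

servo_tool(
  rows=[
    {"x": 0,"y": 1.2,"z": 0,"turn": -0.013,"gripper": 150},
  ],
)

```text
time_s: 16.2
tcp_pos: [631.6, -168.8, 85.6]
ee_rot: [0.477, 0.879, -0.001, 0.0]
force: [-4.7, -7.5, 2.2]
opening: 35.1
```

```bash
python3 -c "
from h import *
from bench import manip
lev(manip)"
```

```text
t 16.2 ang -0.989 r 89.8 Ft -8.0 Fr 3.7 Fz 2.2
```

servo_tool(
  rows=[
    {"x": 0,"y": 1.4,"z": 0,"turn": -0.015,"gripper": 150},
  ],
)

```text
time_s: 16.32
tcp_pos: [632.8, -168.0, 85.6]
ee_rot: [0.47, 0.883, -0.001, 0.0]
force: [-3.4, -7.3, 2.5]
opening: 35.4
```

```bash
python3 -c "
from h import *
from bench import manip
lev(manip)"
```

```text
t 16.32 ang -0.973 r 89.9 Ft -6.9 Fr 4.2 Fz 2.5
```

The tangential force peaked at about 11 N and has fallen steadily to 6.9 N over the last 10 mm, so the limiter has clicked. I'll stop here and back off gently.

servo_tool(
  rows=[
    {"x": 0,"y": -2.5,"z": 0,"turn": 0,"gripper": 150},
    {"x": 0,"y": -2.5,"z": 0,"turn": 0,"gripper": 150},
    {"x": 0,"y": -2.5,"z": 0,"turn": 0,"gripper": 150},
    {"x": 0,"y": -2.5,"z": 0,"turn": 0,"gripper": 150},
    {"x": 0,"y": 0,"z": 0,"turn": 0,"gripper": 150},
  ],
)

```text
time_s: 16.95
tcp_pos: [623.3, -172.1, 84.9]
ee_rot: [0.47, 0.883, -0.001, -0.001]
force: [-9.4, -0.6, 0.3]
opening: 35.5
```

```bash
python3 -c "
from h import *
from bench import manip
lev(manip)"
```

```text
t 16.95 ang -1.088 r 88.6 Ft -8.6 Fr -3.9 Fz 0.3
```

The lever is following the pad back. Backing off further.

servo_tool(
  rows=[
    {"x": 0,"y": -2.5,"z": 0,"turn": 0,"gripper": 150},
    {"x": 0,"y": -2.5,"z": 0,"turn": 0,"gripper": 150},
    {"x": 0,"y": 0,"z": 0,"turn": 0,"gripper": 150},
  ],
)

```text
time_s: 17.32
tcp_pos: [619.3, -175.1, 85.0]
ee_rot: [0.47, 0.883, -0.001, -0.001]
force: [-9.3, -0.9, 1.3]
opening: 35.2
```

```bash
python3 -c "
from h import *
from bench import manip
lev(manip)"
```

```text
t 17.32 ang -1.143 r 89.4 Ft -8.9 Fr -3.0 Fz 1.3
```

servo_tool(
  rows=[
    {"x": 0,"y": -2.5,"z": 0,"turn": 0,"gripper": 150},
    {"x": 0,"y": -2.5,"z": 0,"turn": 0,"gripper": 150},
    {"x": 0,"y": 0,"z": 0,"turn": 0,"gripper": 150},
  ],
)

```text
time_s: 17.7
tcp_pos: [617.0, -177.4, 85.5]
ee_rot: [0.47, 0.883, 0.0, 0.0]
force: [0.6, 0.2, -0.4]
opening: 35.1
```

```bash
python3 -c "
from h import *
from bench import manip
lev(manip);state(manip)"
```

```text
t 17.7 ang -1.177 r 90.7 Ft 0.6 Fr 0.0 Fz -0.4
t 17.7 tcp [ 617.  -177.4   85.5] ytool 33.96 tilt [ 0.001 -0.    -1.   ] F [ 0.6  0.2 -0.4] open 35.1 q7 0.88
```

Free of the knob, with force about 0. Lifting away and checking.

servo_tool(
  rows=[
    {"x": 0,"y": -2.5,"z": 0,"turn": 0,"gripper": 150},
    {"x": 0,"y": 0,"z": -15,"turn": 0,"gripper": 150},
    {"x": 0,"y": 0,"z": -25,"turn": 0,"gripper": 150},
    {"x": 0,"y": 0,"z": -30,"turn": 0,"gripper": 150},
    {"x": 0,"y": 0,"z": -30,"turn": 0,"gripper": 150},
    {"x": -10,"y": 0,"z": -30,"turn": 0,"gripper": 150},
    {"x": -40,"y": 0,"z": 0,"turn": 0,"gripper": 150},
    {"x": -40,"y": 0,"z": 0,"turn": 0,"gripper": 150},
    {"x": -40,"y": 0,"z": 0,"turn": 0,"gripper": 150},
    {"x": 0,"y": 0,"z": 0,"turn": 0,"gripper": 150},
  ],
)

```text
time_s: 18.95
tcp_pos: [687.5, -289.3, 215.4]
ee_rot: [0.471, 0.882, -0.001, 0.0]
force: [-0.6, 0.4, 0.3]
opening: 35.0
```

```bash
python3 - <<'E'
from h import *
from bench import manip
state(manip)
t=manip.grab_frame('top');s=manip.grab_frame('scene');np.savez('top4.npz',**t)
a=t['frame'][125:220,285:405];b=s['frame'][165:325,170:350]
A=cv2.resize(a,None,fx=3.3,fy=3.3,interpolation=2);B=cv2.resize(b,None,fx=2.2,fy=2.2,interpolation=2)
c=np.zeros((360,800,3),np.uint8);c[:A.shape[0],:A.shape[1]]=A;c[:B.shape[0],400:400+B.shape[1]]=B;cv2.imwrite('pics/end.png',c)
E
```

```text
t 18.95 tcp [ 687.5 -289.3  215.4] ytool 33.82 tilt [ 0.    -0.001 -1.   ] F [-0.6  0.4  0.3] open 35.0 q7 0.99
```

View pics/end.png

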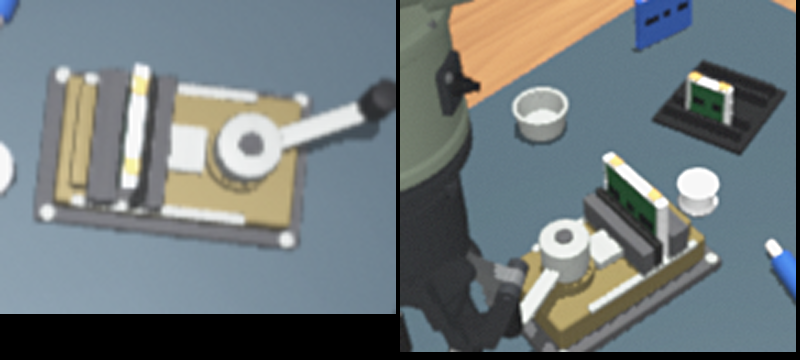

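The module is clamped upright between the jaws and the small module is still in the rack. The knob is now at about (399.5,154.7) px in the top view. I'll compute the final numbers.

```bash
python3 - <<'E'
from h import *
t=np.load('top4.npz')
X=np.array([.992,-.125,0]);Y=np.array([.125,.992,0]);O=np.array([591,-21.5,115])
c0=lambda a,b,z:ray(t,285+a/3.3-.35,125+b/3.3-.35,z)
a,b=c0(142,66,115),c0(128,190,115);d=a-b;c=(a+b)/2-O
print('module vise xy',c@X,c@Y,'len',np.linalg.norm(d),'yaw',np.degrees(np.arctan2(d[1],d[0])))
k=c0(378,98,118);print('knob',k,'angle',np.arctan2(k[1]+93.7,k[0]-582.2),'r',np.hypot(k[1]+93.7,k[0]-582.2))
print('small',edge(t,(230,185,248,220),63)[0])
E
```

```text
module vise xy -0.21767133250755993 5.518732005813831 len 82.03232643179618 yaw -7.672993477416267
knob [ 607.87496198 -173.06637922  118.        ] angle -1.2579224277192735 r 83.41598062051153
small [515.8886964  175.93019162  63.        ]
```

```bash
python3 -c "
from bench import manip
print(manip.finish_job())"
```

```text
the job is handed in; nothing more can be done
None
```

I moved the larger module from the rack to the vise bed and closed the jaw on it with the lever until the limiter gave way. Then I backed off, lifted clear and handed the job in at about 19 s of the 67 s allowed. No verdict was reported.

**Click:** I did not hear or see a sharp click; I judged it from the wrist force. The force along the swing peaked at about 11 N, slightly above the 8–10 N given; pad friction and sensor noise were in that reading. It then fell to 6.9 N over roughly 10 mm more travel. When I backed off, the lever sprang back about 0.18 rad, which is inside the 0.25 rad yield. I could not measure the jaw force directly.

**Last checks:**
- **Module:** It is upright in the final picture. It sits 0.2 mm off centre along the jaws, and its yaw is -7.7° against about -7.2° for the vise. It touched the bed at the predicted height.
- **Small module:** It has not moved, to within about 0.1 mm in the top view.
- **Robot:** It is clear of everything, with wrist force at noise level.

**Disagreement:** The final picture puts the lever at -1.26 rad with an 83 mm radius, while contact was lost at roughly -1.10 to -1.15 rad and the true radius is 90 mm. I put this down to reading the knob roughly near the edge of the crop and did not follow it up.

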